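# Sort left- and right-hand lens-mount brackets and punch the batch tag

### The arm

A 6-joint arm with a two-finger parallel gripper is mounted at the origin on a cart in front of the work surface, level with it; the furniture and walls round the work are solid. World frame = base frame: x ahead of the robot, y to its left, z up, the work surface at z = 0. Lengths are in mm, angles in rad, forces in N, time in s.
With the tool pointing down it reaches from about 350 to 775 mm from the base axis. Payload 7.3 kg.
Tool frame: the origin (TCP) lies on the front face of the gripper's body, between the roots of the fingers; the fingertips stand 66 mm ahead of it and the grasp point (between the pads) lies 47 mm ahead of it (bot.tip_extent is the distance from the TCP to the fingertips, in mm); z points along the fingers, y is the line along which they close (so a half turn about z gives the same grasp; the last joint's range is limited). The gripper opens to 92 mm and grips with 3 to 60 N. Pads are 19 mm wide; open, the fingers measure 130 mm over their backs; the gripper's body (75 mm by 190 mm) begins 47 mm behind the grasp point.
Start: joints at [-0.146, 0.342, 1.524, -0, 1.275, -0.146], TCP at [525.013, 0.02, 292.241] pointing down, gripper open.
Joint ranges: [-2.53, 2.53], [-0.77, 2.02], [0.04, 2.7], [-1, 4.14], [0.28, 2.66], [-3.11, 3.11]. Speed limits (rad/s): [2.57, 2.57, 3.14, 3.14, 3.14, 3.14].

### API

Orientations are given as [roll, pitch, yaw] about the fixed x, y, z axes, in that order (R = Rz(yaw) Ry(pitch) Rx(roll)).
In Python, from plant import readout, viewer, order, bot gives the robot as it stands.
- The arm moves only by the shell command python3 -m creep 'ROWS'. ROWS is text: rows parted by semicolons, each of 7 numbers parted by spaces: the shift along the world's x, y, z in m, then the turn, a rotation vector about the world's x, y, z in rad, then the opening in per cent of the stroke, from 0 (shut) to 100 (fully open). A call has 1 to 8 rows; each row shifts and turns the commanded pose from where the row before left it; what a row does not reach is not made up. A row lasts 1/12 s, in which the tool goes at most 41.7 mm and 7.16 degrees, less where a joint would pass 70% of its speed; a pose out of reach is approached as far as the arm can. A call is refused whole if a number of a shift passes 0.0417 or a number of a turn 0.125, either way. A call with a gripper value outside its range is refused whole. The fingers move at their own pace and stop on an object; the grip force is fixed at half the most. Time passes only in rows, so rows that do not move let the fingers close. It gives the time, the measured TCP pose, the force, the opening and the grip force at its end, in the units of the state.
- readout.get_obs(): the state, without advancing time (a new reading comes with each control period).
- viewer.capture(name): name is "scene" or "side" or "wrist"; returns the picture (420x560x3 uint8, red, green, blue); there is no depth.
- viewer.camera_info(name): a dict with "fx", "fy", "cx", "cy" (pixels), "origin" and "rotation" of the camera in the world. Camera axes: x right, y up, looking along -z (the intrinsics and any distortion apply to the point x, -y, -z); pixel columns grow to the right and rows downward; lengths in mm; the calibration is good to about 2 mm. A picture is of the moment at which its call begins: read the wrist's pose just before it. camera_info takes no time and is no camera call; for the wrist camera it gives the pose at the moment of the call.
- order.close_job(): hands the job in; it is judged then, once.
The state is a dict: "time": time; "joint_positions": joint angles; "dq": joint speeds; "tau": joint torques, N m; "tool_pos": TCP position; "tcp_rot": TCP orientation; "contact_force": force on the tool from outside, world axes, zero at the start; "moment": the same for the moment, N m; "grip_width": finger opening in mm; "finger_force": force on a finger pad.
Only numpy, scipy, OpenCV 4.12 (cv2) and the standard library are available. Lean on these libraries where they do the work, as an engineer would, in place of code of your own. Each camera call takes 0.05 s, during which the arm holds its last target. There are 200 camera calls.

### The job

Sort the mirror-image lens-mount brackets: every left-hand one into the blue tray and every right-hand one into the yellow tray (the black sample on each tray's front shows its hand), each lying flat on its foot on the tray floor. Once all are sorted, take the mallet and knock the sprung punch fully down with it to mark the batch tag, let the punch spring back up, and put the mallet back on its grey mat. Leave the two sample jars and the red tape where they stand.

Things in the scene. Friction and masses are not known exactly. Their poses are not given: they have to be found in the camera images.
- bracket_1: Left-hand aluminium bracket; may be absent (None). Origin: underside of the long arm's middle, z up. Foot 6 mm thick: arm 50 mm (x) by 16; at its +x end a 16 mm wide tab out to y = +26 mm: foot down, looking along the arm to the tab end, the tab points left. Fin on the arm over the origin, 30 mm (x), 10 mm thick (y), z 6 to 30 mm: grasp it from above. 60 g.
- bracket_2: Left-hand aluminium bracket; may be absent (None). Origin: underside of the long arm's middle, z up. Foot 6 mm thick: arm 50 mm (x) by 16; at its +x end a 16 mm wide tab out to y = +26 mm: foot down, looking along the arm to the tab end, the tab points left. Fin on the arm over the origin, 30 mm (x), 10 mm thick (y), z 6 to 30 mm: grasp it from above. 60 g.
- bracket_3: Left-hand aluminium bracket; may be absent (None). Origin: underside of the long arm's middle, z up. Foot 6 mm thick: arm 50 mm (x) by 16; at its +x end a 16 mm wide tab out to y = +26 mm: foot down, looking along the arm to the tab end, the tab points left. Fin on the arm over the origin, 30 mm (x), 10 mm thick (y), z 6 to 30 mm: grasp it from above. 60 g.
- bracket_4: Right-hand aluminium bracket; may be absent (None). Origin: underside of the long arm's middle, z up. Foot 6 mm thick: arm 50 mm (x) by 16; at its +x end a 16 mm wide tab out to y = -26 mm: foot down, looking along the arm to the tab end, the tab points right. Fin on the arm over the origin, 30 mm (x), 10 mm thick (y), z 6 to 30 mm: grasp it from above. 60 g.
- bracket_5: Right-hand aluminium bracket; may be absent (None). Origin: underside of the long arm's middle, z up. Foot 6 mm thick: arm 50 mm (x) by 16; at its +x end a 16 mm wide tab out to y = -26 mm: foot down, looking along the arm to the tab end, the tab points right. Fin on the arm over the origin, 30 mm (x), 10 mm thick (y), z 6 to 30 mm: grasp it from above. 60 g.
- bracket_6: Right-hand aluminium bracket; may be absent (None). Origin: underside of the long arm's middle, z up. Foot 6 mm thick: arm 50 mm (x) by 16; at its +x end a 16 mm wide tab out to y = -26 mm: foot down, looking along the arm to the tab end, the tab points right. Fin on the arm over the origin, 30 mm (x), 10 mm thick (y), z 6 to 30 mm: grasp it from above. 60 g.
- tray_left: Blue open tray, fixed, for left-hand brackets. Origin under its centre; outside 106 (x) by 186 mm (y), 25 high, walls 3, inner floor 6 mm above the origin, inside 100 by 180. On its front (-x) side a white lip, 37 mm wide, 6 high, with a fixed black sample of the left-hand bracket. The two trays may stand either way round.
- tray_right: Yellow open tray, fixed, for right-hand brackets. Origin under its centre; outside 106 (x) by 186 mm (y), 25 high, walls 3, inner floor 6 mm above the origin, inside 100 by 180. On its front (-x) side a white lip, 37 mm wide, 6 high, with a fixed black sample of the right-hand bracket. The two trays may stand either way round.
- punch_stand: Tag punch, fixed: grey base plate 60 x 60 x 8 mm with a brass tag in it, green guide column of 38 mm diameter at the foot and 30 mm above, its top 38 mm above the origin. Origin: centre of the underside; z up.
- punch_top (a point): Middle of the top of the steel striking cap (22 mm diameter, 8 mm thick) of the sprung punch pin, on the axis of the stand; 62 mm above the bench when up. It goes straight down.
- punch (a joint): Travel of the sprung punch pin in m: 0 up, 0.012 fully down against its stop. Its spring takes about 2.3 N to start and 7.7 N at the bottom, and lifts it back when let go.
- mallet: Soft-faced mallet, about 0.22 kg, mostly head. Head: upright cylinder, 38 mm diameter, 44 high, orange faces, steel middle. Origin: centre of the lower face, z up along the head; either face may strike. Wooden handle along -x, its axis 22 mm above the origin, 16 mm wide (y), 18 high, ending at x = -108 mm. Starts standing on its lower face on the mat, handle level.
- mallet_grip (a point): Grip point in the middle of the mallet's handle section, 42 mm from the head's axis, 22 mm above the lower head face's plane.
- mallet_mat: Grey mat, fixed, 150 mm along x, 80 mm along y, 4 mm thick; the mallet's place. Origin: centre of its underside.
- jar_blue: Bystander: sample jar with blue lid, 38 mm diameter, 52 mm high; origin centre of underside.
- tape: Bystander: roll of red tape lying flat, 62 mm diameter, 18 mm high; origin centre of underside.
- jar_white: Bystander: sample jar with white lid, 51 mm diameter, 60 mm high; origin centre of underside.

How it is judged:
By the outcome, as a careful person would: the job done as asked, in the order asked, and still so for the second after the job is handed in, with the robot touching nothing.
Of bracket_1, bracket_2, bracket_3, bracket_4, bracket_5, bracket_6 only 4 to 6 are there at a start; the rules pass over those that are not, and their reading is None.
At some moment in a run one of bracket_1, bracket_2, bracket_3, bracket_4, bracket_5, bracket_6 may be knocked a few centimetres aside while the robot is not near it.
Once in a run the grip may slacken for a moment while it holds something.
It also fails if it takes over 210 s, if anything falls off the work surface, if the arm or the gripper's body presses on something with over 40 N, if the wrist force passes 120 N, or if a joint passes its speed limit or range.

## Working session

There is one attempt and no reset: what is moved stays moved. The work goes in short steps, Python scripts to look and compute and a shell command to move; the robot and the scene stay as the last step left them, time stands still between calls to the robot, and variables do not carry over. Pictures are saved under pics/ and viewed, at most 16 in all, crops included, and the job is handed in when it is done.

```bash
mkdir -p pics; ls; python3 - <<'E'
from plant import readout, viewer, order, bot
import cv2
print(readout.get_obs())
for n in("scene","side","wrist"):
    print(n,viewer.camera_info(n)); cv2.imwrite(f"pics/{n}0.png",viewer.capture(n)[:,:,::-1])
E
```

```text
pics
{'time': 0.0, 'joint_positions': array([-1.46012870e-01,  3.42709178e-01,  1.52499163e+00, -6.13477878e-07,
        1.27539954e+00, -1.45962730e-01]), 'dq': array([-5.03098433e-04, -1.97093267e-03,  9.79495200e-05, -5.87585355e-04,
        3.45708096e-04, -3.20518468e-04]), 'tau': array([ 7.61924657e-04, -4.31245601e+01, -2.44219762e+01,  7.17750052e-02,
        5.59406646e-02, -1.04314388e-04]), 'tool_pos': array([5.24701689e+02, 5.92216124e-02, 2.91560780e+02]), 'tcp_rot': array([-3.14010091e+00, -2.18706189e-04,  1.57074620e+00]), 'contact_force': array([ 0.01798609, -0.3738961 ,  0.10073388]), 'moment': array([0.00431959, 0.00483695, 0.05248621]), 'finger_force': 0.0, 'grip_width': 91.55970981869226}
scene {'fx': 453.3423627708687, 'fy': 453.3423627708687, 'cx': 274.13510283552176, 'cy': 206.1618947537965, 'origin': array([-124.13155854, -876.23886235, 1152.71536028]), 'rotation': array([ 0.80990476,  0.01773286, -0.65542107])}
side {'fx': 409.4296238214957, 'fy': 409.4296238214957, 'cx': 271.7102302582464, 'cy': 212.62929832873647, 'origin': array([ 167.13875734, 1235.36313144, 1053.12876783]), 'rotation': array([ 0.91120196, -0.01012206, -2.79834256])}
wrist {'fx': 319.86981910910555, 'fy': 319.86981910910555, 'cx': 276.6153710368556, 'cy': 205.28160364986311, 'origin': array([524.82376978,  73.09468806, 384.44400022]), 'rotation': array([-0.27048941,  0.00293032,  0.00066257])}
```

View pics/scene0.png

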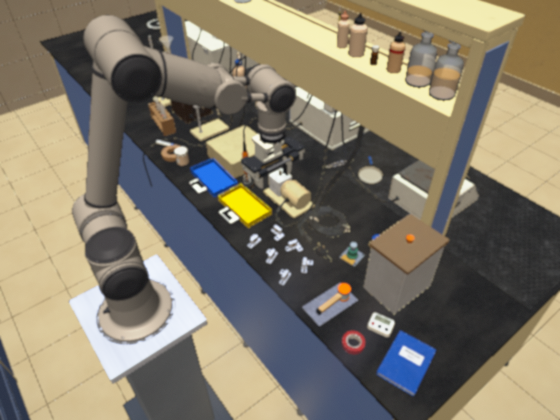

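View pics/wrist0.png

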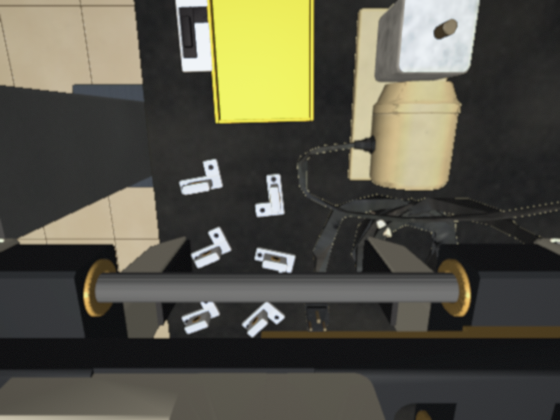

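```bash
cat > h.py <<'E'
from plant import readout, viewer, order, bot
import numpy as np, cv2
from scipy.spatial.transform import Rotation as R
def snap(cam,name,crop=None,scale=1):
    ci=viewer.camera_info(cam); im=viewer.capture(cam)[:,:,::-1].copy()
    np.save(f"pics/{name}.npy",{**ci,'im':im},allow_pickle=True)
    if crop: u0,v0,u1,v1=crop; im=im[v0:v1,u0:u1]
    if scale!=1: im=cv2.resize(im,None,fx=scale,fy=scale,interpolation=cv2.INTER_CUBIC)
    cv2.imwrite(f"pics/{name}.png",im); return ci
def load(name): return np.load(f"pics/{name}.npy",allow_pickle=True).item()
def w(ci,u,v,z=0):
    d=np.array([(u-ci['cx'])/ci['fx'],-(v-ci['cy'])/ci['fy'],-1.])
    d=R.from_euler('xyz',ci['rotation']).apply(d); o=np.array(ci['origin'])
    return (o+d*(z-o[2])/d[2])[:2].round(1)
def pix(ci,p):
    q=R.from_euler('xyz',ci['rotation']).inv().apply(np.array(p,float)-ci['origin'])
    return np.array([ci['cx']+ci['fx']*q[0]/-q[2], ci['cy']+ci['fy']*q[1]/q[2]]).round(1)
def st():
    o=readout.get_obs(); print(round(o['time'],2),o['tool_pos'].round(1),o['tcp_rot'].round(3),'F',o['contact_force'].round(1),'w',round(o['grip_width'],1),round(o['finger_force'],1)); return o
E
python3 -m creep '-0.02 -0.04 0.015 0 0 0 100;-0.02 -0.04 0.015 0 0 0 100;-0.02 -0.04 0.015 0 0 0 100;-0.01 -0.04 0.015 0 0 0 100;0 0 0 0 0 0 100;0 0 0 0 0 0 100;0 0 0 0 0 0 100'
python3 - <<'E'
from h import *
st(); snap('wrist','w1',scale=1.4)
E
```

```text
time: 0.73
tool_pos: [462.4, -143.7, 345.8]
tcp_rot: [-3.141, -0.001, 1.57]
contact_force: [-0.4, 0.3, -0.2]
grip_width: 92.0
finger_force: 0.0
0.73 [ 462.4 -143.7  345.8] [-3.141e+00 -1.000e-03  1.570e+00] F [-0.4  0.3 -0.2] w 92.0 0.0
```

View pics/w1.png

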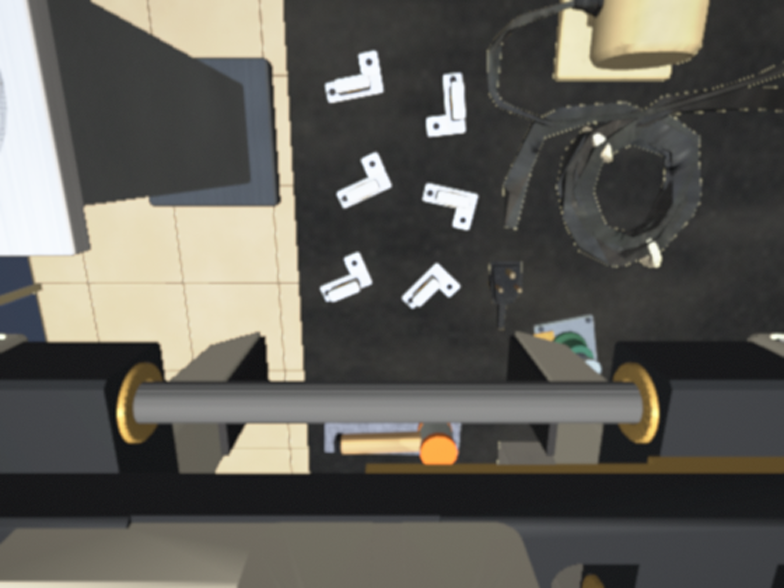

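```bash
cat >> h.py <<'E'
from scipy.optimize import minimize
S=4
def parts(h):
    b=lambda x0,x1,y0,y1,z0,z1:[(x,y*h,z) for x in(x0,x1) for y in(y0,y1) for z in(z0,z1)]
    return [b(-25,25,-8,8,0,6),b(9,25,8,26,0,6),b(-15,15,-5,5,6,30)]
def fit(ci,mask,x,y,hand,z0=0,yaws=None):
    u,v=pix(ci,(x,y,z0)); r=45; u0,v0=int(u)-r,int(v)-r
    tgt=cv2.resize(mask[max(v0,0):v0+2*r,max(u0,0):u0+2*r].astype(np.uint8),None,fx=S,fy=S,interpolation=cv2.INTER_LINEAR)
    u0,v0=max(u0,0),max(v0,0)
    def cost(p):
        M=np.zeros_like(tgt); Rz=R.from_euler('z',p[2]*.05)
        for P in parts(hand):
            q=np.array([pix(ci,a+np.array([p[0],p[1],z0])) for a in Rz.apply(P)])
            q=((q+.5-[u0,v0])*S).astype(np.int32)
            cv2.fillConvexPoly(M,cv2.convexHull(q),1)
        return 1-(M&tgt).sum()/max(1,(M|tgt).sum())
    best=None
    for a in (np.arange(0,6.28,.4) if yaws is None else yaws):
        s=minimize(cost,[x,y,a/.05],method='Nelder-Mead',options=dict(initial_simplex=np.array([[x,y,a/.05],[x+6,y,a/.05],[x,y+6,a/.05],[x,y,a/.05+5]]),maxiter=80))
        if best is None or s.fun<best.fun: best=s
    return best.x[0].round(1),best.x[1].round(1),round(float(best.x[2]*.05),3),round(1-best.fun,3)
def brackets(name,z0=0,thr=110,box=(300,600,-330,100)):
    d=load(name); im=d['im']; mask=(im.min(2)>thr); out=[]
    n,l,s,c=cv2.connectedComponentsWithStats(mask.astype(np.uint8))
    for i in range(1,n):
        p=w(d,*c[i],z0+6)
        if 150<s[i,4]<1600 and box[0]<p[0]<box[1] and box[2]<p[1]<box[3]:
            f={h:fit(d,l==i,p[0],p[1],h,z0) for h in(1,-1)}
            h=max(f,key=lambda k:f[k][3]); out.append(('LR'[h<0],f[h],f[-h][3],s[i,4]))
    for o in out: print(o)
    return out
E
python3 - <<'E'
from h import *
brackets('w1'); d=load('w1'); d0=np.array
# tray & others from w1 pixel (scaled 1.4)
for n,u,v,z in[('mallet head top',438,450,48),('handle end',342,444,35),('punch base near',535,325,8),('punch base far',593,318,8),('cap',570,345,38)]:print(n,w(d,u/1.4,v/1.4,z))
ci=viewer.camera_info('wrist'); print(ci['origin'],ci['rotation'])
E
```

```text
('L', (np.float64(431.6), np.float64(-4.7), 6.469, np.float64(0.913)), np.float64(0.627), np.int32(885))
('R', (np.float64(521.6), np.float64(-18.6), 4.818, np.float64(0.909)), np.float64(0.628), np.int32(859))
('L', (np.float64(439.4), np.float64(-93.8), 0.433, np.float64(0.878)), np.float64(0.624), np.int32(752))
('R', (np.float64(520.8), np.float64(-101.4), 6.085, np.float64(0.898)), np.float64(0.624), np.int32(726))
('L', (np.float64(419.6), np.float64(-188.2), 0.397, np.float64(0.909)), np.float64(0.654), np.int32(693))
('R', (np.float64(498.3), np.float64(-188.8), 0.816, np.float64(0.907)), np.float64(0.648), np.int32(668))
mallet head top [ 512.6 -348.4]
handle end [ 414.7 -350.6]
punch base near [ 612.3 -229.6]
punch base far [ 670.6 -222. ]
cap [ 637.3 -238.9]
[462.54120708 -70.13162535 438.43988565] [-0.26963178  0.00258565  0.00121471]
```

```bash
python3 - <<'E'
from h import *
ci={'fx':319.87,'fy':319.87,'cx':276.6,'cy':205.28,'origin':np.array([524.82,73.09,384.44]),'rotation':[-0.27049,.00293,.00066]}
for u,v in[(213,121),(313,121),(205,5),(313,5)]: print('yel',w(ci,u,v,25))
snap('scene','s1',crop=(130,120,470,400),scale=2.3)
d=load('s1'); im=d['im'].astype(int); b,g,r=im[...,0],im[...,1],im[...,2]
m=[('yel',(r>180)&(g>160)&(b<90),),('blue',(b>140)&(r<60)&(g<130))]
for n,k in m:
    nn,l,s,c=cv2.connectedComponentsWithStats(k.astype(np.uint8)); 
    for i in range(1,nn):
        if s[i,4]>300:
            q=cv2.boxPoints(cv2.minAreaRect(np.argwhere(l==i)[:,::-1].astype(np.float32)))
            print(n,s[i,4],w(d,*c[i],10),[w(d,*a,20) for a in q])
E
```

```text
yel [454.6  68.4]
yel [563.3  68.5]
yel [452.5 179.9]
yel [559.9 179.9]
yel 870 [510.1 161.3] [array([451.4, 233.9]), array([553. , 281.8]), array([556.2,  74.5]), array([461.1,  37.6])]
blue 783 [508.2 369.4] [array([450.7, 449.4]), array([565.6, 504.4]), array([555.8, 279. ]), array([449.2, 237. ])]
blue 1618 [ 497.4 -610.4] [array([ 413.3, -583. ]), array([ 554. , -538.2]), array([ 584.8, -643.5]), array([ 447. , -679.8])]
```

View pics/s1.png

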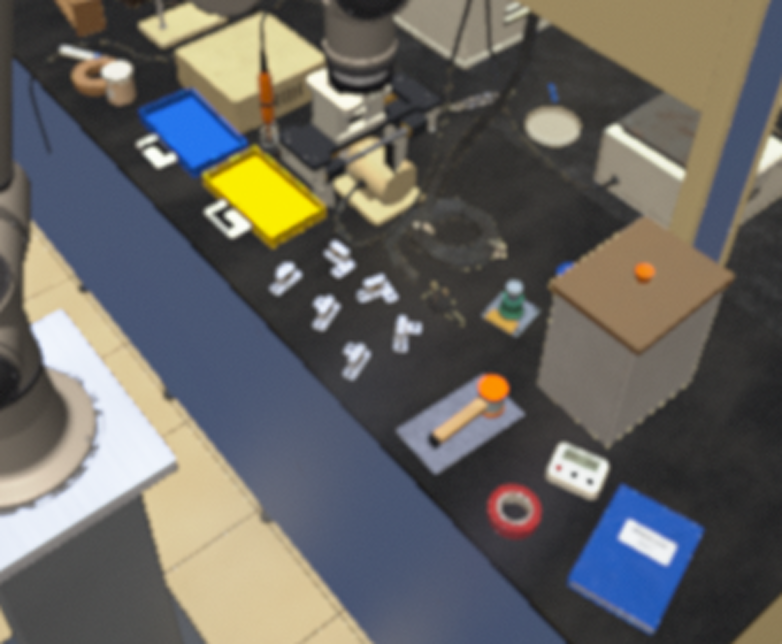

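```bash
python3 -m creep '0.0074 0.0156 -0.022 0 0 0.0133 45;0.0074 0.0156 -0.022 0 0 0.0133 45;0.0074 0.0156 -0.022 0 0 0.0133 45;0.0074 0.0156 -0.022 0 0 0.0133 45;0.0074 0.0156 -0.022 0 0 0.0133 45;0.0074 0.0156 -0.022 0 0 0.0133 45;0.0074 0.0156 -0.022 0 0 0.0133 45;0.0074 0.0156 -0.022 0 0 0.0133 45'
python3 -m creep '0 0 0 0 0 0 45;0 0 0 0 0 0 45;0 0 0 0 0 0 45'; python3 - <<'E'
from h import *
snap('wrist','w2'); brackets('w2',box=(300,600,-100,100))
E
```

```text
time: 1.5
tool_pos: [521.7, -16.6, 168.6]
tcp_rot: [-3.141, -0.0, 1.68]
contact_force: [0.5, 0.0, 0.8]
grip_width: 43.6
finger_force: 0.0
time: 1.75
tool_pos: [521.9, -18.7, 170.7]
tcp_rot: [3.141, 0.0, 1.679]
contact_force: [0.9, -0.1, 0.9]
grip_width: 41.1
finger_force: 0.0
('R', (np.float64(522.1), np.float64(-19.0), 4.819, np.float64(0.885)), np.float64(0.63), np.int32(1515))
```

```bash
python3 -m creep '0 0 -0.03 0 0 0 45;0 0 -0.03 0 0 0 45;0 0 -0.025 0 0 0 45;0 0 -0.011 0 0 0 45;0 0 0 0 0 0 45;0 0 0 0 0 0 45;0 0 0 0 0 0 0;0 0 0 0 0 0 0'
python3 -m creep '0 0 0 0 0 0 0;0 0 0 0 0 0 0;0 0 0 0 0 0 0;0 0 0.01 0 0 0 0;0 0 0.02 0 0 0 0;0 0 0.03 0 0 0 0;0 0 0.03 0 0 0 0;0 0 0 0 0 0 0'
```

```text
time: 2.47
tool_pos: [522.7, -19.5, 76.0]
tcp_rot: [3.138, 0.001, 1.677]
contact_force: [0.1, -1.1, 0.5]
grip_width: 32.1
finger_force: 0.0
time: 3.13
tool_pos: [524.3, -19.5, 170.2]
tcp_rot: [3.132, 0.003, 1.677]
contact_force: [1.5, 0.0, -1.1]
grip_width: 9.9
finger_force: 30.0
```

```bash
python3 -m creep '-0.001 0.0144 0 0 0 -0.105 0;-0.001 0.0144 0 0 0 -0.105 0;-0.001 0.0144 0 0 0 -0.105 0;-0.001 0.0144 0 0 0 -0.105 0;-0.001 0.0144 0 0 0 -0.105 0;-0.001 0.0144 0 0 0 -0.105 0;-0.001 0.0144 0 0 0 -0.105 0;-0.001 0.0144 0 0 0 -0.105 0'
python3 -m creep '-0.001 0.0144 0 0 0 -0.105 0;-0.001 0.0144 0 0 0 -0.105 0;-0.001 0.0144 0 0 0 -0.105 0;-0.001 0.0144 0 0 0 -0.105 0;-0.001 0.0144 0 0 0 -0.105 0;-0.001 0.0144 0 0 0 -0.105 0;-0.001 0.0144 0 0 0 -0.105 0;-0.001 0.0144 0 0 0 -0.105 0'
python3 -m creep '0 0 -0.01 0 0 0 0;0 0 -0.01 0 0 0 0;0 0 0 0 0 0 0;0 0 0 0 0 0 0'; python3 - <<'E'
from h import *
snap('wrist','w3')
E
```

```text
time: 3.8
tool_pos: [513.4, 96.8, 164.3]
tcp_rot: [-3.141, 0.0, 0.832]
contact_force: [-0.2, 0.6, 0.5]
grip_width: 9.9
finger_force: 30.0
time: 4.47
tool_pos: [505.4, 211.9, 164.3]
tcp_rot: [3.141, 0.0, -0.008]
contact_force: [-0.1, 0.3, -0.3]
grip_width: 10.0
finger_force: 30.0
time: 4.8
tool_pos: [505.1, 210.3, 143.1]
tcp_rot: [3.141, 0.003, -0.002]
contact_force: [-0.1, 0.9, -0.7]
grip_width: 9.6
finger_force: 30.0
```

View pics/w3.png

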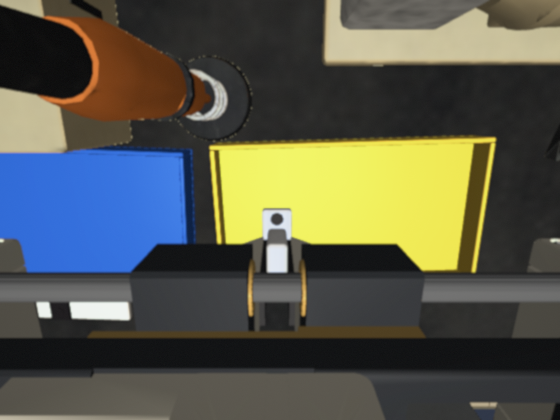

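```bash
python3 - <<'E'
from h import *
d=load('w3')
for n,u,v,z in[('yel L far',211,147,25),('yel R far',494,139,25),('blue R far',191,150,25),('iron base front',210,135,0),('iron base ctr',208,97,0),('tip150',120,85,100),('iron top near',70,100,150),('box corner',130,148,60)]:print(n,w(d,u,v,z))
print(d['origin'])
E
```

```text
yel L far [557.3 254. ]
yel R far [562.2  70.6]
blue R far [555.4 267.1]
iron base front [563.5 259.3]
iron base ctr [589.4 259.2]
tip150 [588.8 273.7]
iron top near [581. 264.]
box corner [560.1 290.9]
[577.2490411  211.46067051 235.71528312]
```

```bash
python3 -m creep '0 0 -0.03 0 0 0 0;0 0 -0.02 0 0 0 0;0 0 -0.01 0 0 0 0;0 0 0 0 0 0 0;0 0 0 0 0 0 0'
python3 -m creep '0 0 0 0 0 0 26;0 0 0 0 0 0 26;0 0 0 0 0 0 26;0 0 0 0 0 0 26'
python3 -m creep '0 0 0.03 0 0 0 26;0 0 0.03 0 0 0 26;0 0 0.03 0 0 0 40;0 0 0 0 0 0 40;0 0 0 0 0 0 40'
python3 - <<'E'
from h import *
snap('wrist','w4'); d=load('w4')
brackets('w4',z0=6,box=(460,560,70,260),thr=120)
E
```

```text
time: 5.27
tool_pos: [506.0, 210.9, 84.4]
tcp_rot: [3.141, 0.0, -0.003]
contact_force: [-0.1, -0.1, -0.9]
grip_width: 9.8
finger_force: 30.0
time: 5.6
tool_pos: [506.0, 211.3, 84.8]
tcp_rot: [-3.141, -0.001, -0.003]
contact_force: [-0.1, 0.4, 0.5]
grip_width: 23.7
finger_force: 0.0
time: 6.02
tool_pos: [506.6, 211.5, 176.3]
tcp_rot: [-3.141, -0.004, -0.003]
contact_force: [0.6, 0.3, -0.6]
grip_width: 35.6
finger_force: 0.0
('R', (np.float64(504.3), np.float64(212.0), 3.157, np.float64(0.882)), np.float64(0.63), np.int32(1518))
```

```bash
python3 -m creep '0.001 -0.026 0 0 0 -0.016 40;0.001 -0.026 0 0 0 -0.016 40;0.001 -0.026 0 0 0 -0.016 40;0.001 -0.026 0 0 0 -0.016 40;0.001 -0.026 0 0 0 -0.016 40;0.001 -0.026 0 0 0 -0.016 40;0.001 -0.026 0 0 0 -0.016 40;0.001 -0.026 0 0 0 -0.016 40'
python3 -m creep '0.0015 -0.026 0 0 0 -0.016 40;0.0015 -0.026 0 0 0 -0.016 40;0.0015 -0.026 0 0 0 -0.016 40;0.0015 -0.026 0 0 0 -0.018 40;0 0 0 0 0 0 40;0 0 0 0 0 0 40;0 0 0 0 0 0 40'
python3 - <<'E'
from h import *
st();snap('wrist','w5'); brackets('w5',box=(380,600,-300,50))
E
```

```text
time: 6.73
tool_pos: [512.8, 2.1, 172.7]
tcp_rot: [3.142, 0.003, -0.131]
contact_force: [-0.3, -0.1, -0.0]
grip_width: 36.8
finger_force: 0.0
time: 7.32
tool_pos: [519.0, -100.3, 173.1]
tcp_rot: [-3.141, 0.003, -0.197]
contact_force: [-0.3, 0.3, 0.2]
grip_width: 36.7
finger_force: 0.0
7.32 [ 519.  -100.3  173.1] [-3.141e+00  3.000e-03 -1.970e-01] F [-0.3  0.3  0.2] w 36.7 0.0
```

```bash
python3 - <<'E'
from h import *
d=load('w5'); print(pix(d,(520.8,-101.4,10)))
for t in(110,140,170):
    n,l,s,c=cv2.connectedComponentsWithStats((d['im'].min(2)>t).astype(np.uint8)); print(t,[(s[i].tolist(),w(d,*c[i],6)) for i in range(1,n) if s[i,4]>150])
cv2.imwrite('pics/w5b.png',d['im'])
E
```

```text
[278.8 202.8]
110 [([0, 0, 63, 113, 3517], array([659.3,  70.1])), ([35, 0, 91, 137, 4205], array([639.1,  25.3])), ([413, 0, 30, 52, 800], array([ 632.9, -232.9])), ([171, 20, 26, 20, 308], array([661.9, -59.4])), ([164, 39, 16, 19, 208], array([651.5, -45.2])), ([0, 120, 19, 26, 313], array([617.2,  99.8])), ([521, 120, 39, 152, 4483], array([ 489.4, -317.2])), ([356, 165, 59, 65, 1654], array([ 505.2, -189.1])), ([269, 171, 43, 59, 1647], array([ 525.6, -107.3])), ([0, 283, 76, 19, 1352], array([479.4, 132. ])), ([201, 283, 152, 35, 3146], array([435.5, -84.1])), ([478, 284, 82, 18, 1449], array([ 393.5, -300.2])), ([472, 308, 47, 30, 1093], array([ 364.7, -279. ])), ([39, 321, 31, 18, 403], array([438.6, 131.4])), ([0, 408, 171, 12, 1095], array([333. , 135.3]))]
140 [([0, 0, 46, 102, 2543], array([665.4,  71.7])), ([35, 0, 90, 137, 3884], array([638.8,  25.7])), ([414, 0, 28, 52, 674], array([ 633.9, -232.8])), ([172, 21, 22, 18, 239], array([661.8, -58.4])), ([164, 40, 15, 18, 180], array([651.5, -45. ])), ([0, 121, 19, 24, 275], array([617.4, 100. ])), ([521, 121, 39, 150, 419
[... 239 characters left out ...]
([473, 309, 45, 29, 1009], array([ 364.2, -278.8])), ([39, 322, 31, 17, 365], array([438.5, 131.6])), ([0, 415, 169, 5, 641], array([335.2, 155. ]))]
170 [([36, 0, 87, 136, 3539], array([638.4,  26. ])), ([0, 14, 29, 55, 834], array([675.1,  71.8])), ([172, 22, 20, 16, 182], array([661.7, -57.6])), ([165, 40, 13, 17, 155], array([651.6, -45.1])), ([0, 122, 17, 22, 236], array([617.7, 100.2])), ([357, 166, 57, 63, 1425], array([ 505.1, -189.4])), ([269, 171, 43, 59, 1445], array([ 525.2, -107.4])), ([283, 301, 20, 17, 206], array([417.9, -94.9])), ([474, 310, 43, 27, 884], array([ 365. , -278.4])), ([40, 322, 29, 16, 325], array([438.6, 131.6])), ([0, 416, 81, 4, 272], array([342.1, 191.7]))]
```

View pics/w5.png

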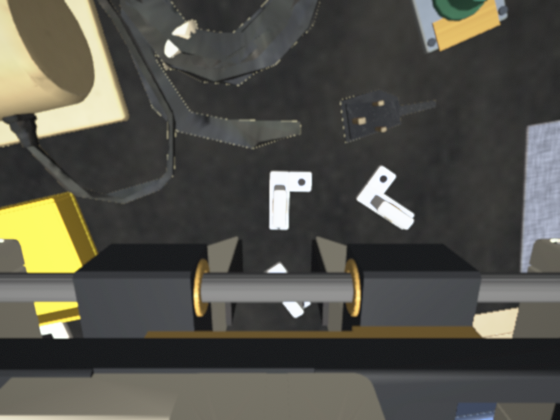

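```bash
sed -i 's/<1600/<3000/' h.py; python3 - <<'E'
from h import *
brackets('w5',box=(480,600,-300,-50))
E
python3 -m creep '0.0015 -0.001 -0.03 0 0 0 40;0 0 -0.03 0 0 0 40;0 0 -0.025 0 0 0 40;0 0 -0.012 0 0 0 40;0 0 0 0 0 0 40;0 0 0 0 0 0 40;0 0 0 0 0 0 0;0 0 0 0 0 0 0'
python3 -m creep '0 0 0 0 0 0 0;0 0 0 0 0 0 0;0 0 0 0 0 0 0;0 0 0.01 0 0 0 0;0 0 0.02 0 0 0 0;0 0 0.03 0 0 0 0;0 0 0.03 0 0 0 0;0 0 0 0 0 0 0'
```

```text
('R', (np.float64(498.3), np.float64(-189.4), 0.815, np.float64(0.895)), np.float64(0.619), np.int32(1654))
('R', (np.float64(521.0), np.float64(-101.4), 6.08, np.float64(0.946)), np.float64(0.622), np.int32(1647))
time: 8.03
tool_pos: [522.0, -101.6, 78.5]
tcp_rot: [3.141, -0.002, -0.196]
contact_force: [-0.7, -0.2, 0.5]
grip_width: 28.2
finger_force: 0.0
time: 8.7
tool_pos: [523.8, -102.6, 173.4]
tcp_rot: [3.14, -0.01, -0.197]
contact_force: [1.3, -0.3, -0.2]
grip_width: 9.5
finger_force: 30.0
```

```bash
python3 -m creep '-0.0013 0.022 0 0 0 0.0165 0;-0.0013 0.022 0 0 0 0.0165 0;-0.0013 0.022 0 0 0 0.0165 0;-0.0013 0.022 0 0 0 0.0165 0;-0.0013 0.022 0 0 0 0.0165 0;-0.0013 0.022 0 0 0 0.0165 0;-0.0013 0.022 0 0 0 0.0165 0;-0.0013 0.022 0 0 0 0.0165 0'
python3 -m creep '-0.0013 0.022 0 0 0 0.0165 0;-0.0013 0.022 0 0 0 0.0165 0;-0.0013 0.022 0 0 0 0.0165 0;-0.0013 0.022 0 0 0 0.0165 0;0 0 -0.01 0 0 0 0;0 0 -0.01 0 0 0 0;0 0 0 0 0 0 0;0 0 0 0 0 0 0'
```

```text
time: 9.37
tool_pos: [510.5, 75.3, 167.4]
tcp_rot: [3.142, 0.0, -0.064]
contact_force: [0.6, 0.6, -0.2]
grip_width: 9.6
finger_force: 30.0
time: 10.03
tool_pos: [505.1, 161.3, 146.3]
tcp_rot: [3.141, 0.002, 0.0]
contact_force: [-0.9, -0.3, -0.5]
grip_width: 9.8
finger_force: 30.0
```

```bash
python3 -m creep '0 0 -0.03 0 0 0 0;0 0 -0.02 0 0 0 0;0 0 -0.012 0 0 0 0;0 0 0 0 0 0 0;0 0 0 0 0 0 0'
python3 -m creep '0 0 0 0 0 0 26;0 0 0 0 0 0 26;0 0 0 0 0 0 26;0 0 0 0 0 0 26'
python3 -m creep '0 0 0.03 0 0 0 26;0 0 0.03 0 0 0 26;0 0 0.03 0 0 0 40;0 0 0 0 0 0 40;0 0 0 0 0 0 40'
python3 - <<'E'
from h import *
snap('wrist','w6'); brackets('w6',z0=6,box=(460,560,70,260),thr=120)
E
python3 -m creep '-0.0005 -0.025 0 0 0 0.058 40;-0.0005 -0.025 0 0 0 0.058 40;-0.0005 -0.025 0 0 0 0.058 40;-0.0005 -0.025 0 0 0 0.058 40;-0.0005 -0.025 0 0 0 0.058 40;-0.0005 -0.025 0 0 0 0.058 40;-0.0005 -0.025 0 0 0 0.058 40;-0.0005 -0.025 0 0 0 0.058 40'
python3 -m creep '-0.0005 -0.025 0 0 0 0.058 40;-0.0005 -0.025 0 0 0 0.058 40;-0.0005 -0.025 0 0 0 0.058 40;-0.0005 -0.025 0 0 0 0.058 40;-0.0005 -0.025 0 0 0 0.058 40;-0.0005 -0.025 0 0 0 0.058 40;0 0 0 0 0 0 40;0 0 0 0 0 0 40'
python3 - <<'E'
from h import *
st();snap('wrist','w7'); brackets('w7',box=(380,600,-300,50))
E
```

```text
time: 10.45
tool_pos: [505.8, 161.3, 85.0]
tcp_rot: [3.141, 0.001, -0.0]
contact_force: [-0.1, -0.8, -1.3]
grip_width: 9.5
finger_force: 30.0
time: 10.78
tool_pos: [505.8, 162.2, 85.7]
tcp_rot: [-3.142, -0.001, 0.001]
contact_force: [-0.2, 0.3, 0.5]
grip_width: 23.4
finger_force: 0.0
time: 11.2
tool_pos: [506.5, 162.4, 177.2]
tcp_rot: [-3.141, -0.004, 0.001]
contact_force: [-0.6, -0.2, 1.1]
grip_width: 36.2
finger_force: 0.0
('R', (np.float64(505.2), np.float64(162.7), 0.003, np.float64(0.906)), np.float64(0.599), np.int32(1608))
('R', (np.float64(504.2), np.float64(212.3), 3.145, np.float64(0.834)), np.float64(0.584), np.int32(1443))
time: 11.92
tool_pos: [500.6, -38.8, 173.7]
tcp_rot: [-3.14, 0.002, 0.468]
contact_force: [0.7, -0.1, 0.4]
grip_width: 36.5
finger_force: 0.0
time: 12.58
tool_pos: [497.8, -188.4, 173.7]
tcp_rot: [-3.139, 0.001, 0.81]
contact_force: [-0.2, 0.3, -0.2]
grip_width: 36.7
finger_force: 0.0
12.58 [ 497.8 -188.4  173.7] [-3.139e+00  1.000e-03  8.100e-01] F [-0.2  0.3 -0.2] w 36.7 0.0
('R', (np.float64(584.2), np.float64(-85.9), 1.52, np.float64(0.607)), np.float64(0.549), np.int32(1864))
('L', (np.float64(431.4), np.float64(-4.4), 6.463, np.float64(0.91)), np.float64(0.717), np.int32(2946))
('L', (np.float64(438.8), np.float64(-93.6), 0.422, np.float64(0.928)), np.float64(0.647), np.int32(2125))
('R', (np.float64(498.8), np.float64(-188.5), 0.795, np.float64(0.886)), np.float64(0.635), np.int32(1767))
('L', (np.float64(423.2), np.float64(-190.3), 0.512, np.float64(0.645)), np.float64(0.634), np.int32(1173))
('R', (np.float64(504.2), np.float64(-244.5), 4.822, np.float64(0.474)), np.float64(0.463), np.int32(747))
('R', (np.float64(492.4), np.float64(-300.6), 4.415, np.float64(0.144)), np.float64(0.142), np.int32(209))
('L', (np.float64(386.8), np.float64(-196.0), 3.519, np.float64(0.127)), np.float64(0.126), np.int32(185))
```

```bash
python3 -m creep '0.0005 -0.0005 -0.03 0 0 0 40;0 0 -0.03 0 0 0 40;0 0 -0.025 0 0 0 40;0 0 -0.013 0 0 0 40;0 0 0 0 0 0 40;0 0 0 0 0 0 40;0 0 0 0 0 0 0;0 0 0 0 0 0 0'
python3 -m creep '0 0 0 0 0 0 0;0 0 0 0 0 0 0;0 0 0 0 0 0 0;0 0 0.01 0 0 0 0;0 0 0.02 0 0 0 0;0 0 0.03 0 0 0 0;0 0 0.03 0 0 0 0;0 0 0 0 0 0 0'
python3 -m creep '0.0005 0.0214 0 0 0 -0.058 0;0.0005 0.0214 0 0 0 -0.058 0;0.0005 0.0214 0 0 0 -0.058 0;0.0005 0.0214 0 0 0 -0.058 0;0.0005 0.0214 0 0 0 -0.058 0;0.0005 0.0214 0 0 0 -0.058 0;0.0005 0.0214 0 0 0 -0.058 0;0.0005 0.0214 0 0 0 -0.058 0'
python3 -m creep '0.0005 0.0214 0 0 0 -0.058 0;0.0005 0.0214 0 0 0 -0.058 0;0.0005 0.0214 0 0 0 -0.058 0;0.0005 0.0214 0 0 0 -0.058 0;0.0005 0.0214 -0.01 0 0 -0.058 0;0.0005 0.0214 -0.01 0 0 -0.058 0;0 0 0 0 0 0 0;0 0 0 0 0 0 0'
```

```text
time: 13.3
tool_pos: [499.8, -188.1, 78.5]
tcp_rot: [3.139, -0.001, 0.814]
contact_force: [0.4, 0.0, 0.6]
grip_width: 27.6
finger_force: 0.0
time: 13.97
tool_pos: [501.5, -189.5, 173.4]
tcp_rot: [3.132, -0.003, 0.813]
contact_force: [0.6, -1.4, 1.1]
grip_width: 9.9
finger_force: 30.0
time: 14.63
tool_pos: [502.8, -16.0, 167.4]
tcp_rot: [3.142, 0.0, 0.346]
contact_force: [-0.2, -0.6, -0.6]
grip_width: 9.9
finger_force: 30.0
time: 15.3
tool_pos: [505.6, 112.0, 146.9]
tcp_rot: [3.141, 0.001, 0.004]
contact_force: [0.5, -0.3, -0.8]
grip_width: 10.0
finger_force: 30.0
```

```bash
python3 -m creep '0 0 -0.03 0 0 0 0;0 0 -0.02 0 0 0 0;0 0 -0.012 0 0 0 0;0 0 0 0 0 0 0;0 0 0 0 0 0 0'
python3 -m creep '0 0 0 0 0 0 26;0 0 0 0 0 0 26;0 0 0 0 0 0 26;0 0 0 0 0 0 26'
python3 -m creep '0 0 0.03 0 0 0 26;0 0 0.03 0 0 0 26;0 0 0.03 0 0 0 40;0 0 0 0 0 0 40;0 0 0 0 0 0 40'
python3 - <<'E'
from h import *
snap('wrist','w8'); brackets('w8',z0=6,box=(460,560,70,260),thr=120)
E
python3 -m creep '-0.0027 -0.0042 0 0 0 0.1187 40;-0.0027 -0.0042 0 0 0 0.1187 40;-0.0027 -0.0042 0 0 0 0.1187 40;-0.0027 -0.0042 0 0 0 0.1187 40;-0.0027 -0.0042 0 0 0 0.1187 40;-0.0027 -0.0042 0 0 0 0.1187 40;-0.0027 -0.0042 0 0 0 0.1187 40'
python3 -m creep '-0.0027 -0.0042 0 0 0 0.1187 40;-0.0027 -0.0042 0 0 0 0.1187 40;-0.0027 -0.0042 0 0 0 0.1187 40;-0.0027 -0.0042 0 0 0 0.1187 40;-0.0027 -0.0042 0 0 0 0.1187 40;-0.0027 -0.0042 0 0 0 0.1187 40;-0.0027 -0.0042 0 0 0 0.1187 40'
python3 -m creep '-0.0027 -0.0042 0 0 0 0.1187 40;-0.0027 -0.0042 0 0 0 0.1187 40;-0.0027 -0.0042 0 0 0 0.1187 40;-0.0027 -0.0042 0 0 0 0.1187 40;-0.0027 -0.0042 0 0 0 0.1187 40;-0.0027 -0.0042 0 0 0 0.1187 40;-0.0027 -0.0042 0 0 0 0.1187 40'
python3 -m creep '-0.0027 -0.0042 0 0 0 0.1187 40;-0.0027 -0.0042 0 0 0 0.1187 40;-0.0027 -0.0042 0 0 0 0.1187 40;-0.0027 -0.0042 0 0 0 0.1187 40;-0.0027 -0.0042 0 0 0 0.1187 40;-0.0027 -0.0042 0 0 0 0.1187 40;-0.0027 -0.0042 0 0 0 0.1187 40;0 0 0 0 0 0 40'
python3 - <<'E'
from h import *
st();snap('wrist','w9'); brackets('w9',box=(380,600,-100,50))
E
```

```text
time: 15.72
tool_pos: [506.2, 110.3, 85.3]
tcp_rot: [3.141, 0.0, 0.001]
contact_force: [-0.5, 0.4, -0.4]
grip_width: 10.2
finger_force: 30.0
time: 16.05
tool_pos: [506.4, 111.2, 85.8]
tcp_rot: [3.142, -0.001, 0.001]
contact_force: [0.7, 0.0, 0.4]
grip_width: 23.5
finger_force: 0.0
time: 16.47
tool_pos: [507.0, 111.4, 177.1]
tcp_rot: [-3.141, -0.004, 0.001]
contact_force: [-0.1, -0.3, -0.7]
grip_width: 35.5
finger_force: 0.0
('R', (np.float64(504.0), np.float64(212.4), 3.134, np.float64(0.716)), np.float64(0.549), np.int32(1368))
('R', (np.float64(504.8), np.float64(162.6), 0.003, np.float64(0.852)), np.float64(0.557), np.int32(1548))
('R', (np.float64(504.0), np.float64(111.6), 0.004, np.float64(0.905)), np.float64(0.597), np.int32(1602))
time: 17.1
tool_pos: [486.2, 81.7, 173.7]
tcp_rot: [-3.139, 0.002, 0.838]
contact_force: [0.1, -0.7, 0.5]
grip_width: 36.6
finger_force: 0.0
time: 17.68
tool_pos: [467.3, 52.4, 173.8]
tcp_rot: [-3.139, -0.0, 1.669]
contact_force: [0.2, -0.2, 0.7]
grip_width: 36.7
finger_force: 0.0
time: 18.27
tool_pos: [448.4, 23.0, 173.9]
tcp_rot: [-3.14, -0.003, 2.5]
contact_force: [0.6, -0.4, 0.0]
grip_width: 36.7
finger_force: 0.0
time: 18.93
tool_pos: [429.4, -6.6, 174.0]
tcp_rot: [3.141, -0.003, -2.955]
contact_force: [0.5, 0.4, 0.6]
grip_width: 36.4
finger_force: 0.0
18.93 [429.4  -6.6 174. ] [ 3.141e+00 -3.000e-03 -2.955e+00] F [0.5 0.4 0.6] w 36.4 0.0
('L', (np.float64(439.3), np.float64(-94.4), 6.697, np.float64(0.887)), np.float64(0.721), np.int32(1900))
('L', (np.float64(432.5), np.float64(-5.1), 0.175, np.float64(0.913)), np.float64(0.661), np.int32(1589))
('L', (np.float64(472.7), np.float64(-42.9), -0.592, np.float64(0.443)), np.float64(0.443), np.int32(692))
```

```bash
python3 -m creep '0.0028 0.0015 -0.03 0 0 -0.007 40;0 0 -0.03 0 0 0 40;0 0 -0.025 0 0 0 40;0 0 -0.013 0 0 0 40;0 0 0 0 0 0 40;0 0 0 0 0 0 40;0 0 0 0 0 0 0;0 0 0 0 0 0 0'
python3 -m creep '0 0 0 0 0 0 0;0 0 0 0 0 0 0;0 0 0 0 0 0 0;0 0 0.01 0 0 0 0;0 0 0.02 0 0 0 0;0 0 0.03 0 0 0 0;0 0 0.03 0 0 0 0;0 0 0 0 0 0 0'
python3 -m creep '0.0046 0.0229 0 0 0 -0.0117 0;0.0046 0.0229 0 0 0 -0.0117 0;0.0046 0.0229 0 0 0 -0.0117 0;0.0046 0.0229 0 0 0 -0.0117 0;0.0046 0.0229 0 0 0 -0.0117 0;0.0046 0.0229 0 0 0 -0.0117 0;0.0046 0.0229 0 0 0 -0.0117 0;0.0046 0.0229 0 0 0 -0.0117 0'
python3 -m creep '0.0046 0.0229 0 0 0 -0.0117 0;0.0046 0.0229 0 0 0 -0.0117 0;0.0046 0.0229 0 0 0 -0.0117 0;0.0046 0.0229 0 0 0 -0.0117 0;0.0046 0.0229 0 0 0 -0.0117 0;0.0046 0.0229 0 0 0 -0.0117 0;0.0046 0.0229 0 0 0 -0.0117 0;0.0046 0.0229 0 0 0 -0.0117 0'
python3 -m creep '0 0 0 0 0 0 0;0 0 0 0 0 0 0;0 0 0 0 0 0 0'
python3 - <<'E'
from h import *
st();snap('wrist','w10')
E
```

```text
time: 19.65
tool_pos: [434.0, -4.8, 78.1]
tcp_rot: [-3.141, 0.002, -2.966]
contact_force: [0.6, -1.1, 0.6]
grip_width: 27.8
finger_force: 0.0
time: 20.32
tool_pos: [435.7, -5.1, 172.0]
tcp_rot: [-3.138, 0.009, -2.965]
contact_force: [1.5, 0.3, 0.2]
grip_width: 9.9
finger_force: 30.0
time: 20.98
tool_pos: [470.0, 179.6, 166.8]
tcp_rot: [3.142, -0.0, -3.06]
contact_force: [0.2, 0.5, -1.1]
grip_width: 9.8
finger_force: 30.0
time: 21.65
tool_pos: [506.7, 362.7, 166.6]
tcp_rot: [-3.141, -0.001, 3.13]
contact_force: [0.0, -0.4, 0.8]
grip_width: 9.7
finger_force: 30.0
time: 21.9
tool_pos: [506.4, 361.0, 166.5]
tcp_rot: [-3.141, -0.001, 3.131]
contact_force: [0.2, 0.2, -1.1]
grip_width: 9.8
finger_force: 30.0
21.9 [506.4 361.  166.5] [-3.141e+00 -1.000e-03  3.131e+00] F [ 0.2  0.2 -1.1] w 9.8 30.0
```

View pics/w10.png

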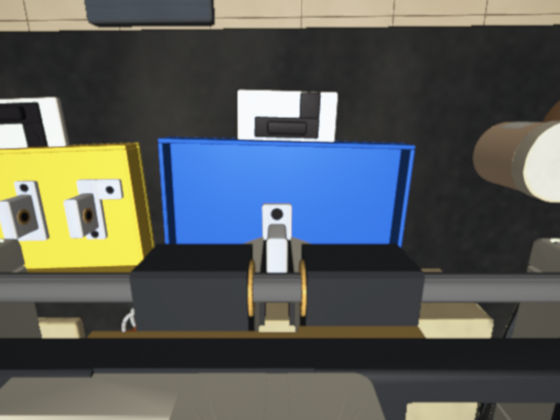

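```bash
python3 - <<'E'
from h import *
d=load('w10')
for u,v in[(158,140),(413,147)]: print(w(d,u,v,25))
print(w(d,490,160,60))
E
python3 -m creep '0 -0.0235 -0.01 0 0 0.01 0;0 -0.0235 -0.02 0 0 0 0;0 0 -0.02 0 0 0 0;0 0 0 0 0 0 0;0 0 0 0 0 0 0'
```

```text
[449.4 277.2]
[456.2 461.2]
[461.4 495.3]
time: 22.37
tool_pos: [506.7, 313.6, 116.9]
tcp_rot: [-3.141, -0.002, 3.139]
contact_force: [-0.2, -0.2, 0.7]
grip_width: 9.7
finger_force: 30.0
```

```bash
python3 -m creep '0 0.0055 -0.012 0 0 0 0;0 0 -0.012 0 0 0 0;0 0 -0.009 0 0 0 0;0 0 0 0 0 0 0;0 0 0 0 0 0 0'
python3 -m creep '0 0 0 0 0 0 26;0 0 0 0 0 0 26;0 0 0 0 0 0 26;0 0 0 0 0 0 26'
python3 -m creep '0 0 0.03 0 0 0 26;0 0 0.03 0 0 0 26;0 0 0.03 0 0 0 40;0 0 0 0 0 0 40;0 0 0 0 0 0 40'
python3 - <<'E'
from h import *
snap('wrist','w11'); brackets('w11',z0=6,box=(470,560,70,460),thr=120)
E
```

```text
time: 22.78
tool_pos: [506.6, 320.4, 83.5]
tcp_rot: [-3.141, -0.001, 3.141]
contact_force: [0.4, -0.5, -0.9]
grip_width: 9.4
finger_force: 30.0
time: 23.12
tool_pos: [506.9, 320.2, 84.3]
tcp_rot: [3.141, 0.0, 3.141]
contact_force: [-0.5, 0.3, -0.3]
grip_width: 23.6
finger_force: 0.0
time: 23.53
tool_pos: [507.7, 320.5, 176.3]
tcp_rot: [3.14, 0.004, 3.141]
contact_force: [-0.8, 0.0, -1.3]
grip_width: 35.7
finger_force: 0.0
('L', (np.float64(504.4), np.float64(321.3), -0.01, np.float64(0.906)), np.float64(0.635), np.int32(1580))
('R', (np.float64(505.1), np.float64(108.3), 0.009, np.float64(0.535)), np.float64(0.499), np.int32(1104))
('R', (np.float64(506.2), np.float64(161.6), 0.001, np.float64(0.629)), np.float64(0.535), np.int32(1415))
('R', (np.float64(505.0), np.float64(211.5), 3.137, np.float64(0.739)), np.float64(0.508), np.int32(1660))
```

```bash
python3 -m creep '-0.0043 -0.0259 0 0 0 0.0268 40;-0.0043 -0.0259 0 0 0 0.0268 40;-0.0043 -0.0259 0 0 0 0.0268 40;-0.0043 -0.0259 0 0 0 0.0268 40;-0.0043 -0.0259 0 0 0 0.0268 40;-0.0043 -0.0259 0 0 0 0.0268 40;-0.0043 -0.0259 0 0 0 0.0268 40;-0.0043 -0.0259 0 0 0 0.0268 40'
python3 -m creep '-0.0043 -0.0259 0 0 0 0.0268 40;-0.0043 -0.0259 0 0 0 0.0268 40;-0.0043 -0.0259 0 0 0 0.0268 40;-0.0043 -0.0259 0 0 0 0.0268 40;-0.0043 -0.0259 0 0 0 0.0268 40;-0.0043 -0.0259 0 0 0 0.0268 40;-0.0043 -0.0259 0 0 0 0.0268 40;-0.0043 -0.0259 0 0 0 0.0268 40'
python3 -m creep '0 0 0 0 0 0 40;0 0 0 0 0 0 40'
python3 - <<'E'
from h import *
snap('wrist','w12'); brackets('w12',box=(380,500,-250,50))
E
```

```text
time: 24.25
tool_pos: [471.3, 111.7, 172.8]
tcp_rot: [3.141, -0.003, -2.927]
contact_force: [0.1, 0.5, 0.4]
grip_width: 36.6
finger_force: 0.0
time: 24.92
tool_pos: [436.9, -95.2, 172.9]
tcp_rot: [3.139, -0.002, -2.712]
contact_force: [0.5, 0.1, -0.5]
grip_width: 36.7
finger_force: 0.0
time: 25.08
tool_pos: [437.3, -94.9, 173.1]
tcp_rot: [3.139, -0.002, -2.717]
contact_force: [0.8, 0.5, 0.1]
grip_width: 36.7
finger_force: 0.0
('L', (np.float64(420.2), np.float64(-187.9), 0.401, np.float64(0.886)), np.float64(0.681), np.int32(2074))
('L', (np.float64(439.7), np.float64(-93.9), 0.417, np.float64(0.919)), np.float64(0.66), np.int32(1594))
('L', (np.float64(487.8), np.float64(-119.6), 5.947, np.float64(0.442)), np.float64(0.442), np.int32(695))
('R', (np.float64(451.2), np.float64(-37.2), 1.21, np.float64(0.444)), np.float64(0.442), np.int32(695))
```

Grasp and carry to (506, 369).

```bash
python3 -m creep '0.002 0.001 -0.03 0 0 0 40;0 0 -0.03 0 0 0 40;0 0 -0.025 0 0 0 40;0 0 -0.012 0 0 0 40;0 0 0 0 0 0 40;0 0 0 0 0 0 40;0 0 0 0 0 0 0;0 0 0 0 0 0 0'
python3 -m creep '0 0 0 0 0 0 0;0 0 0 0 0 0 0;0 0 0 0 0 0 0;0 0 0.01 0 0 0 0;0 0 0.02 0 0 0 0;0 0 0.03 0 0 0 0;0 0 0.03 0 0 0 0;0 0 0 0 0 0 0'
python3 -m creep '0.0042 0.029 0 0 0 -0.0265 0;0.0042 0.029 0 0 0 -0.0265 0;0.0042 0.029 0 0 0 -0.0265 0;0.0042 0.029 0 0 0 -0.0265 0;0.0042 0.029 0 0 0 -0.0265 0;0.0042 0.029 0 0 0 -0.0265 0;0.0042 0.029 0 0 0 -0.0265 0;0.0042 0.029 0 0 0 -0.0265 0'
python3 -m creep '0.0042 0.029 0 0 0 -0.0265 0;0.0042 0.029 0 0 0 -0.0265 0;0.0042 0.029 0 0 0 -0.0265 0;0.0042 0.029 0 0 0 -0.0265 0;0.0042 0.029 0 0 0 -0.0265 0;0.0042 0.029 0 0 0 -0.0265 0;0.0042 0.029 0 0 0 -0.0265 0;0.0042 0.029 0 0 0 -0.0265 0'
python3 -m creep '0 0 0 0 0 0 0;0 0 0 0 0 0 0;0 0 0 0 0 0 0'
```

```text
time: 25.8
tool_pos: [440.8, -93.1, 78.2]
tcp_rot: [-3.14, 0.001, -2.713]
contact_force: [-0.4, 0.1, 0.3]
grip_width: 27.5
finger_force: 0.0
time: 26.47
tool_pos: [442.4, -94.2, 172.0]
tcp_rot: [-3.135, 0.006, -2.714]
contact_force: [0.1, -1.1, -0.5]
grip_width: 9.4
finger_force: 30.0
time: 27.13
tool_pos: [473.5, 140.1, 166.9]
tcp_rot: [3.141, -0.0, -2.927]
contact_force: [0.5, -1.3, -0.2]
grip_width: 9.5
finger_force: 30.0
time: 27.8
tool_pos: [507.0, 372.0, 166.6]
tcp_rot: [-3.141, -0.001, -3.139]
contact_force: [1.8, -0.1, -0.7]
grip_width: 10.0
finger_force: 30.0
time: 28.05
tool_pos: [506.8, 370.1, 166.4]
tcp_rot: [-3.141, -0.001, -3.137]
contact_force: [-0.0, -0.2, -0.8]
grip_width: 9.3
finger_force: 30.0
```

```bash
python3 -m creep '0 0 -0.03 0 0 0 0;0 0 -0.03 0 0 0 0;0 0 -0.015 0 0 0 0;0 0 -0.007 0 0 0 0;0 0 0 0 0 0 0;0 0 0 0 0 0 0'
python3 -m creep '0 0 0 0 0 0 26;0 0 0 0 0 0 26;0 0 0 0 0 0 26;0 0 0 0 0 0 26'
python3 -m creep '0 0 0.03 0 0 0 26;0 0 0.03 0 0 0 26;0 0 0.03 0 0 0 40;0 0 0 0 0 0 40;0 0 0 0 0 0 40'
python3 - <<'E'
from h import *
snap('wrist','w13'); brackets('w13',z0=6,box=(470,560,270,460),thr=120)
E
python3 -m creep '-0.0044 -0.028 0 0 0 0.0198 40;-0.0044 -0.028 0 0 0 0.0198 40;-0.0044 -0.028 0 0 0 0.0198 40;-0.0044 -0.028 0 0 0 0.0198 40;-0.0044 -0.028 0 0 0 0.0198 40;-0.0044 -0.028 0 0 0 0.0198 40;-0.0044 -0.028 0 0 0 0.0198 40'
python3 -m creep '-0.0044 -0.028 0 0 0 0.0198 40;-0.0044 -0.028 0 0 0 0.0198 40;-0.0044 -0.028 0 0 0 0.0198 40;-0.0044 -0.028 0 0 0 0.0198 40;-0.0044 -0.028 0 0 0 0.0198 40;-0.0044 -0.028 0 0 0 0.0198 40;-0.0044 -0.028 0 0 0 0.0198 40'
python3 -m creep '-0.0044 -0.028 0 0 0 0.0198 40;-0.0044 -0.028 0 0 0 0.0198 40;-0.0044 -0.028 0 0 0 0.0198 40;-0.0044 -0.028 0 0 0 0.0198 40;-0.0044 -0.028 0 0 0 0.0198 40;-0.0044 -0.028 0 0 0 0.0198 40;0 0 0 0 0 0 40;0 0 0 0 0 0 40'
python3 - <<'E'
from h import *
st();snap('wrist','w14'); brackets('w14',box=(380,500,-250,50))
E
```

```text
time: 28.55
tool_pos: [507.7, 369.7, 85.7]
tcp_rot: [3.141, 0.0, -3.139]
contact_force: [-0.0, -0.0, -1.0]
grip_width: 10.2
finger_force: 30.0
time: 28.88
tool_pos: [507.5, 370.7, 85.6]
tcp_rot: [3.141, 0.001, -3.138]
contact_force: [-1.0, 0.8, -0.1]
grip_width: 23.4
finger_force: 0.0
time: 29.3
tool_pos: [508.1, 371.2, 177.5]
tcp_rot: [3.139, 0.004, -3.138]
contact_force: [0.2, 0.7, -0.3]
grip_width: 35.8
finger_force: 0.0
('L', (np.float64(504.7), np.float64(321.3), 0.004, np.float64(0.854)), np.float64(0.629), np.int32(1557))
('L', (np.float64(505.4), np.float64(370.7), 0.004, np.float64(0.903)), np.float64(0.644), np.int32(1552))
time: 29.93
tool_pos: [475.2, 173.3, 173.7]
tcp_rot: [-3.141, -0.003, -2.998]
contact_force: [0.1, 0.6, -0.3]
grip_width: 36.4
finger_force: 0.0
time: 30.52
tool_pos: [444.4, -22.4, 173.9]
tcp_rot: [3.14, -0.003, -2.859]
contact_force: [0.6, 0.7, 0.2]
grip_width: 36.6
finger_force: 0.0
time: 31.18
tool_pos: [418.4, -189.9, 174.0]
tcp_rot: [3.139, -0.001, -2.745]
contact_force: [-0.1, -0.0, 0.2]
grip_width: 36.6
finger_force: 0.0
31.18 [ 418.4 -189.9  174. ] [ 3.139e+00 -1.000e-03 -2.745e+00] F [-0.1 -0.   0.2] w 36.6 0.0
('L', (np.float64(419.9), np.float64(-187.7), 0.398, np.float64(0.918)), np.float64(0.666), np.int32(1588))
('L', (np.float64(468.6), np.float64(-216.2), -0.357, np.float64(0.444)), np.float64(0.444), np.int32(694))
('R', (np.float64(434.1), np.float64(-132.7), 1.195, np.float64(0.446)), np.float64(0.445), np.int32(694))
('L', (np.float64(401.8), np.float64(42.0), 4.96, np.float64(0.651)), np.float64(0.64), np.int32(1884))
```

```bash
python3 -m creep '0.0015 0.002 -0.03 0 0 0 40;0 0 -0.03 0 0 0 40;0 0 -0.025 0 0 0 40;0 0 -0.013 0 0 0 40;0 0 0 0 0 0 40;0 0 0 0 0 0 40;0 0 0 0 0 0 0;0 0 0 0 0 0 0'
python3 -m creep '0 0 0 0 0 0 0;0 0 0 0 0 0 0;0 0 0 0 0 0 0;0 0 0.01 0 0 0 0;0 0 0.02 0 0 0 0;0 0 0.03 0 0 0 0;0 0 0.03 0 0 0 0;0 0 0 0 0 0 0'
python3 -m creep '0.0039 0.0276 0 0 0 -0.018 0;0.0039 0.0276 0 0 0 -0.018 0;0.0039 0.0276 0 0 0 -0.018 0;0.0039 0.0276 0 0 0 -0.018 0;0.0039 0.0276 0 0 0 -0.018 0;0.0039 0.0276 0 0 0 -0.018 0;0.0039 0.0276 0 0 0 -0.018 0;0.0039 0.0276 0 0 0 -0.018 0'
python3 -m creep '0.0039 0.0276 0 0 0 -0.018 0;0.0039 0.0276 0 0 0 -0.018 0;0.0039 0.0276 0 0 0 -0.018 0;0.0039 0.0276 0 0 0 -0.018 0;0.0039 0.0276 0 0 0 -0.018 0;0.0039 0.0276 0 0 0 -0.018 0;0.0039 0.0276 0 0 0 -0.018 0;0.0039 0.0276 0 0 0 -0.018 0'
python3 -m creep '0.0039 0.0276 0 0 0 -0.018 0;0.0039 0.0276 0 0 0 -0.018 0;0.0039 0.0276 0 0 0 -0.018 0;0.0039 0.0276 0 0 0 -0.018 0;0.0039 0.0276 0 0 0 -0.018 0;0.0039 0.0276 0 0 0 -0.018 0;0 0 0 0 0 0 0;0 0 0 0 0 0 0'
```

```text
time: 31.9
tool_pos: [421.4, -187.2, 78.3]
tcp_rot: [-3.14, 0.001, -2.741]
contact_force: [0.2, -0.6, -0.3]
grip_width: 27.9
finger_force: 0.0
time: 32.57
tool_pos: [422.9, -188.6, 172.1]
tcp_rot: [-3.134, 0.005, -2.742]
contact_force: [1.5, -0.8, 0.4]
grip_width: 9.7
finger_force: 30.0
time: 33.23
tool_pos: [451.8, 34.9, 166.9]
tcp_rot: [3.141, -0.0, -2.887]
contact_force: [0.9, -0.9, 0.1]
grip_width: 9.7
finger_force: 30.0
time: 33.9
tool_pos: [482.9, 255.6, 166.8]
tcp_rot: [-3.142, -0.001, -3.031]
contact_force: [0.1, -0.3, -1.2]
grip_width: 9.6
finger_force: 30.0
time: 34.57
tool_pos: [506.0, 420.8, 166.1]
tcp_rot: [-3.141, -0.001, -3.136]
contact_force: [-0.5, -0.1, 0.5]
grip_width: 10.1
finger_force: 30.0
```

```bash
python3 -m creep '0 0 -0.03 0 0 0 0;0 0 -0.03 0 0 0 0;0 0 -0.015 0 0 0 0;0 0 -0.007 0 0 0 0;0 0 0 0 0 0 0;0 0 0 0 0 0 0'
python3 -m creep '0 0 0 0 0 0 26;0 0 0 0 0 0 26;0 0 0 0 0 0 26;0 0 0 0 0 0 26'
python3 -m creep '0 0 0.03 0 0 0 26;0 0 0.03 0 0 0 26;0 0 0.03 0 0 0 40;0 0 0 0 0 0 40;0 0 0 0 0 0 40'
python3 - <<'E'
from h import *
snap('wrist','w15'); brackets('w15',z0=6,box=(470,560,270,460),thr=120)
E
python3 -m creep '0 -0.03 0.015 0 0 0 40;0 -0.03 0.015 0 0 0 40;0 -0.03 0.015 0 0 0 40;0 -0.03 0.015 0 0 0 40;0 -0.03 0.015 0 0 0 40;0 0 0 0 0 0 40;0 0 0 0 0 0 40'
python3 - <<'E'
from h import *
st();snap('wrist','w16'); brackets('w16',z0=6,box=(470,560,70,460),thr=120)
E
```

```text
time: 35.07
tool_pos: [506.9, 418.9, 85.5]
tcp_rot: [-3.141, 0.0, -3.139]
contact_force: [0.3, 0.1, -1.3]
grip_width: 9.7
finger_force: 30.0
time: 35.4
tool_pos: [506.8, 419.9, 85.6]
tcp_rot: [3.141, 0.001, -3.138]
contact_force: [-0.7, -0.1, -0.8]
grip_width: 23.3
finger_force: 0.0
time: 35.82
tool_pos: [507.4, 420.5, 177.6]
tcp_rot: [3.139, 0.004, -3.138]
contact_force: [-0.5, 0.3, 0.2]
grip_width: 35.9
finger_force: 0.0
('L', (np.float64(504.3), np.float64(321.1), 6.273, np.float64(0.748)), np.float64(0.61), np.int32(1576))
('L', (np.float64(505.9), np.float64(370.5), 0.008, np.float64(0.862)), np.float64(0.631), np.int32(1546))
('L', (np.float64(504.9), np.float64(419.6), 0.002, np.float64(0.905)), np.float64(0.643), np.int32(1559))
time: 36.45
tool_pos: [506.7, 268.7, 249.8]
tcp_rot: [-3.142, -0.001, -3.14]
contact_force: [0.6, 0.1, -0.6]
grip_width: 36.7
finger_force: 0.0
36.45 [506.7 268.7 249.8] [-3.142e+00 -1.000e-03 -3.140e+00] F [ 0.6  0.1 -0.6] w 36.7 0.0
('R', (np.float64(505.2), np.float64(110.7), 0.003, np.float64(0.719)), np.float64(0.562), np.int32(989))
('R', (np.float64(505.0), np.float64(211.8), 3.145, np.float64(0.876)), np.float64(0.595), np.int32(1099))
('L', (np.float64(504.1), np.float64(321.8), -0.001, np.float64(0.891)), np.float64(0.61), np.int32(1002))
('R', (np.float64(506.0), np.float64(162.2), 0.007, np.float64(0.792)), np.float64(0.603), np.int32(1010))
('L', (np.float64(505.9), np.float64(371.3), 0.002, np.float64(0.803)), np.float64(0.589), np.int32(972))
('L', (np.float64(505.0), np.float64(420.9), 6.29, np.float64(0.735)), np.float64(0.562), np.int32(963))
```

View pics/w16.png

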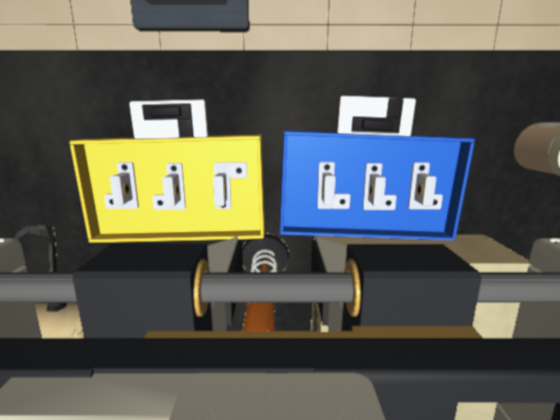

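```bash
python3 - <<'E'
from h import *
d=load('s1')
g=lambda n,u,v,z:print(n,w(d,u/2.3+130,v/2.3+120,z))
g('box botL',540,385,0);g('box botF',608,445,0);g('botR',695,382,0)
for z in(100,150,200):g(f'lidL{z}',553,285,z);g(f'lidF{z}',640,352,z);g(f'lidR{z}',733,275,z)
g('jar blue',565,270,52);g('punch cap',514,286,60);g('punch base',511,315,8)
g('mallet head',493,388,48);g('handle end',437,440,26)
g('mat L',397,432,4);g('mat b',437,470,4);g('mat R',525,412,4);g('mat t',478,376,4)
d=load('w1')
for z in (0,):pass
E
```

```text
box botL [ 594.7 -367.4]
box botF [ 595.  -486.8]
botR [ 761.  -492.4]
lidL100 [ 664.2 -307.2]
lidF100 [ 667.5 -453.6]
lidR100 [ 866.2 -444.8]
lidL150 [ 626.7 -334.3]
lidF150 [ 629.9 -473.6]
lidR150 [ 819.2 -465.3]
lidL200 [ 589.3 -361.3]
lidF200 [ 592.3 -493.7]
lidR200 [ 772.1 -485.7]
jar blue [ 734.1 -272. ]
punch cap [ 650.5 -253.3]
punch base [ 645.2 -260.2]
mallet head [ 514.2 -354.6]
handle end [ 416.2 -358.3]
mat L [ 394.3 -307.2]
mat b [ 397.6 -380.9]
mat R [ 545.7 -387.4]
mat t [ 537.5 -307. ]
```

```bash
python3 -m creep '0 -0.03 0 0 0 0 40;0 -0.03 0 0 0 0 40;0 -0.03 0 0 0 0 40;0 -0.03 0 0 0 0 40;0 -0.03 0 0 0 0 40;0 -0.03 0 0 0 0 40;0 -0.03 0 0 0 0 40;0 -0.03 0 0 0 0 40'
python3 -m creep '0 -0.03 0 0 0 0 40;0 -0.03 0 0 0 0 40;0 -0.03 0 0 0 0 40;0.02 -0.03 0 0 0 0 40;0.025 -0.03 0 0 0 0 40;0.025 -0.03 0 0 0 0 40;0.025 -0.03 0 0 0 0 40;0.025 -0.02 0 0 0 0 40'
python3 -m creep '0 0 0 0 0 0 40;0 0 0 0 0 0 40;0 0 0 0 0 0 40'
python3 - <<'E'
from h import *
st();snap('wrist','w17')
E
python3 -m creep '-0.025 -0.028 0 0 0 0 40;-0.025 -0.028 0 0 0 0 40;-0.025 -0.028 0 0 0 0 40;-0.025 -0.028 0 0 0 0 40;-0.025 -0.028 0 0 0 0 40;0 0 0 0 0 0 40;0 0 0 0 0 0 40;0 0 0 0 0 0 40'
python3 - <<'E'
from h import *
st();snap('wrist','w18')
a=load('w17')['im'][:260];b=load('w18')['im'][:330]; cv2.imwrite('pics/w1718.png',np.vstack([a,b]))
E
```

```text
time: 37.17
tool_pos: [506.3, 29.9, 248.6]
tcp_rot: [3.141, -0.003, -3.136]
contact_force: [0.7, -0.6, 0.3]
grip_width: 36.5
finger_force: 0.0
time: 37.83
tool_pos: [627.8, -201.5, 247.9]
tcp_rot: [3.141, -0.003, -3.138]
contact_force: [0.8, 0.2, 0.7]
grip_width: 36.8
finger_force: 0.0
time: 38.08
tool_pos: [626.5, -198.6, 248.1]
tcp_rot: [3.14, -0.003, -3.137]
contact_force: [-0.4, -0.7, 0.2]
grip_width: 36.5
finger_force: 0.0
38.08 [ 626.5 -198.6  248.1] [ 3.140e+00 -3.000e-03 -3.137e+00] F [-0.4 -0.7  0.2] w 36.5 0.0
time: 38.8
tool_pos: [501.9, -338.9, 250.7]
tcp_rot: [3.141, 0.001, -3.137]
contact_force: [-0.4, 0.6, -0.2]
grip_width: 36.9
finger_force: 0.0
38.8 [ 501.9 -338.9  250.7] [ 3.141e+00  1.000e-03 -3.137e+00] F [-0.4  0.6 -0.2] w 36.9 0.0
```

View pics/w1718.png

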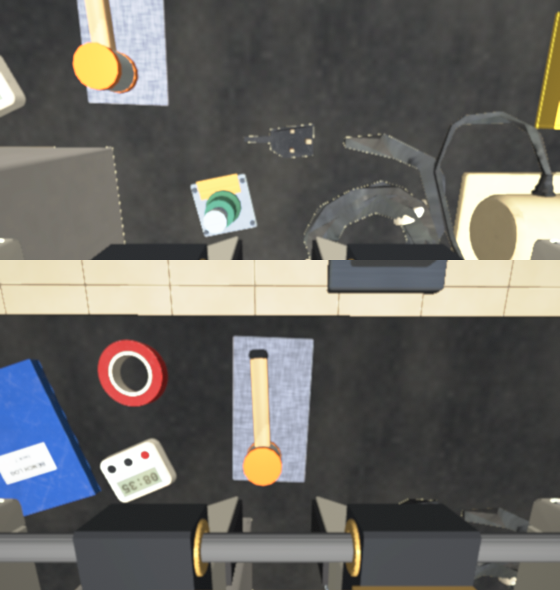

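```bash
python3 - <<'E'
from h import *
d=load('w17')
im=d['im'].astype(int); 
print('cap',w(d,216,219,62),'base',[w(d,*p,8) for p in((191,185),(247,174),(256,224),(198,237))],'box corner',w(d,112,150,200),w(d,122,235,0),'mallet top',w(d,97,66,48))
e=load('w18'); im=e['im'].astype(int); m=(im[...,2]>200)&(im[...,1]>100)&(im[...,1]<190)&(im[...,0]<90)
n,l,s,c=cv2.connectedComponentsWithStats(m.astype(np.uint8)); i=1+s[1:,4].argmax(); print(c[i],s[i],w(e,*c[i],48))
hm=(im[...,2]>170)&(im[...,2]-im[...,0]>40)&~m; hm[:95]=0; hm[185:]=0; hm[:,:235]=0; hm[:,300:]=0
for v in(105,130,155,178):
    u=np.where(hm[v])[0]; print(v,u.min(),u.max(),w(e,(u.min()+u.max())/2,v,35))
print('end',w(e,258,90,35),'mat',[w(e,*p,4) for p in((234,77),(313,79),(305,222),(234,220))],'tape',w(e,130,115,18))
E
```

```text
cap [ 644.2 -252.4] base [array([ 623.7, -287.8]), array([ 611.7, -228.2]), array([ 667. , -219.3]), array([ 682.5, -283.8])] box corner [ 568.7 -269.5] [ 683.5 -371.8] mallet top [ 513. -350.]
[264.30434783 190.76811594] [248 187  32  14  69] [ 497.3 -349.3]
105 250 267 [ 419.4 -354.7]
130 252 267 [ 441.8 -354. ]
155 253 268 [ 465.1 -353.2]
178 254 269 [ 487.5 -352.4]
end [ 406.4 -355. ] mat [array([ 392. , -380.4]), array([ 393.4, -302. ]), array([ 542.9, -305.7]), array([ 540.9, -384.9])] tape [ 428.8 -481.5]
```

```bash
python3 -m creep '-0.012 -0.007 -0.03 0 0 0.015 40;-0.012 -0.007 -0.03 0 0 0.015 40;0 0 -0.03 0 0 0 40;0 0 -0.025 0 0 0 40;0 0 -0.02 0 0 0 40;0 0 0 0 0 0 40;0 0 0 0 0 0 40'
python3 - <<'E'
from h import *
st()
E
```

```text
time: 39.43
tool_pos: [478.3, -352.5, 114.7]
tcp_rot: [3.14, -0.001, -3.106]
contact_force: [0.2, -1.0, 0.7]
grip_width: 36.4
finger_force: 0.0
39.43 [ 478.3 -352.5  114.7] [ 3.140e+00 -1.000e-03 -3.106e+00] F [ 0.2 -1.   0.7] w 36.4 0.0
```

```bash
python3 -m creep '-0.001 0 -0.02 0 0 0 40;0 0 -0.015 0 0 0 40;0 0 -0.006 0 0 0 40;0 0 0 0 0 0 40;0 0 0 0 0 0 40;0 0 0 0 0 0 0;0 0 0 0 0 0 0;0 0 0 0 0 0 0'
python3 -m creep '0 0 0 0 0 0 0;0 0 0 0 0 0 0;0 0 0.01 0 0 0 0;0 0 0.015 0 0 0 0;0 0 0.02 0 0 0 0;0 0 0.02 0 0 0 0;0 0 0 0 0 0 0;0 0 0 0 0 0 0'
python3 - <<'E'
from h import *
st();snap('wrist','w19');snap('side','sd1',crop=(180,120,460,330),scale=2)
E
```

```text
time: 40.1
tool_pos: [477.0, -354.4, 75.2]
tcp_rot: [-3.141, 0.001, -3.108]
contact_force: [-0.3, 0.9, -0.4]
grip_width: 22.0
finger_force: 0.0
time: 40.77
tool_pos: [476.9, -354.4, 140.2]
tcp_rot: [-3.14, 0.002, -3.108]
contact_force: [-0.1, -0.9, -2.9]
grip_width: 15.8
finger_force: 30.0
40.77 [ 476.9 -354.4  140.2] [-3.140e+00  2.000e-03 -3.108e+00] F [-0.1 -0.9 -2.9] w 15.8 30.0
```

View pics/w19.png

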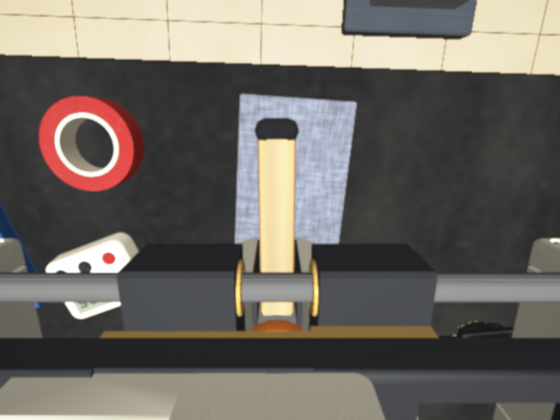

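```bash
python3 - <<'E'
from h import *
d=load('w19')
for z in(85,93,101,109):print(z,pix(d,(404.5,-356.9,z)))
E
python3 -m creep '0 0.03 0.015 0 0 0 0;0 0.03 0.015 0 0 0 0;0 0.03 0.015 0 0 0 0;0 0.03 0.015 0 0 0 0;0 0.012 0 0 0 0 0;0 0 0 0 0 -0.12 0;0 0 0 0 0 -0.12 0;0 0 0 0 0 -0.12 0'
python3 -m creep '0.015 0 0 0 0 -0.12 0;0.015 0 0 0 0 -0.12 0;0.015 0 0 0 0 -0.12 0;0.015 0 0 0 0 -0.12 0;0.015 0 0 0 0 -0.12 0;0.015 0 0 0 0 -0.12 0;0.015 0 0 0 0 -0.12 0;0.015 0 0 0 0 -0.12 0'
python3 -m creep '0.015 0 0 0 0 -0.12 0;0.015 0 0 0 0 -0.12 0;0.015 0 0 0 0 -0.03 0;0 0 0 0 0 0 0;0 0 0 0 0 0 0;0 0 0 0 0 0 0'
python3 - <<'E'
from h import *
st();snap('wrist','w20');snap('side','sd2',crop=(100,60,400,280),scale=2.5)
E
```

```text
85 [274.  115.7]
93 [273.8 115.7]
101 [273.6 115.6]
109 [273.4 115.5]
time: 41.53
tool_pos: [476.2, -221.6, 197.8]
tcp_rot: [3.141, -0.002, 2.81]
contact_force: [-0.8, 0.3, -2.8]
grip_width: 16.0
finger_force: 30.0
time: 42.2
tool_pos: [596.8, -222.1, 196.9]
tcp_rot: [-3.139, -0.002, 1.849]
contact_force: [0.1, 0.4, -1.6]
grip_width: 15.8
finger_force: 30.0
time: 42.7
tool_pos: [640.7, -222.1, 197.6]
tcp_rot: [-3.139, -0.001, 1.586]
contact_force: [-0.7, -0.2, -1.7]
grip_width: 16.1
finger_force: 30.0
42.7 [ 640.7 -222.1  197.6] [-3.139e+00 -1.000e-03  1.586e+00] F [-0.7 -0.2 -1.7] w 16.1 30.0
```

View pics/sd2.png

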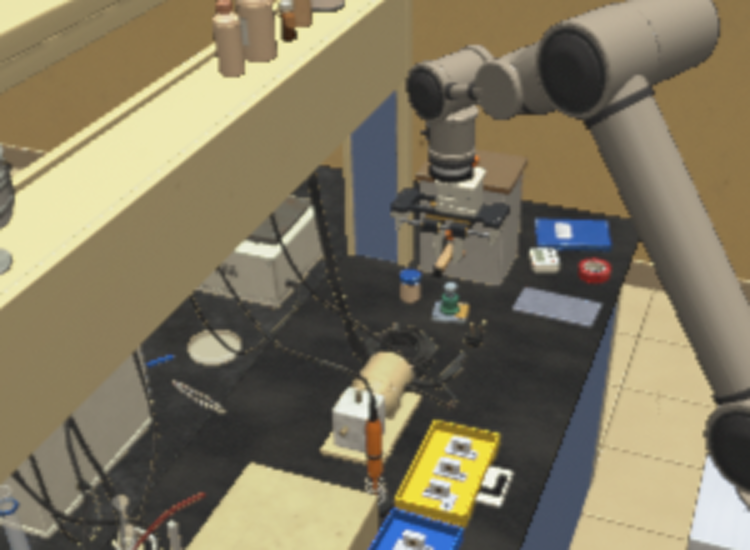

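```bash
python3 -m creep '0.004 0.0035 -0.02 0 0 -0.015 0;0 0 -0.02 0 0 0 0;0 0 -0.015 0 0 0 0;0 0 -0.003 0 0 0 0;0 0 0 0 0 0 0;0 0 0 0 0 0 0;0 0 0 0 0 0 0'
python3 - <<'E'
from h import *
st();snap('wrist','w21');snap('side','sd3',crop=(230,120,320,200),scale=7)
E
```

```text
time: 43.38
tool_pos: [646.1, -219.0, 142.9]
tcp_rot: [3.139, 0.001, 1.57]
contact_force: [0.3, -0.1, -1.3]
grip_width: 15.5
finger_force: 30.0
43.38 [ 646.1 -219.   142.9] [3.139e+00 1.000e-03 1.570e+00] F [ 0.3 -0.1 -1.3] w 15.5 30.0
```

View pics/sd3.png

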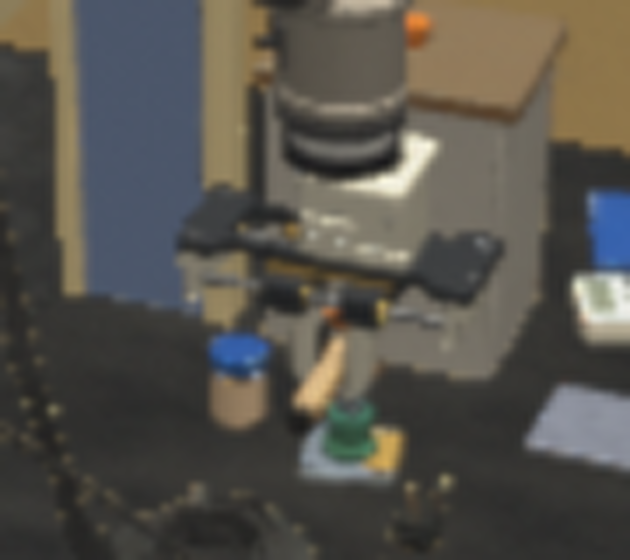

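```bash
python3 -m creep '0 0 -0.009 0 0 0 0;0 0 -0.007 0 0 0 0;0 0 -0.006 0 0 0 0;0 0 0 0 0 0 0;0 0 0 0 0 0 0'
python3 - <<'E'
from h import *
o=st();print(o['moment']);snap('wrist','w22')
E
```

```text
time: 43.9
tool_pos: [646.5, -218.4, 119.8]
tcp_rot: [3.139, 0.0, 1.571]
contact_force: [1.8, 1.2, 5.3]
grip_width: 15.9
finger_force: 30.0
43.9 [ 646.5 -218.4  119.8] [3.139 0.    1.571] F [1.8 1.2 5.3] w 15.9 30.0
[ 0.16335524 -0.36877663  0.10540487]
```

```bash
for i in 1 2; do python3 -m creep '0 0 -0.002 0 0 0 0;0 0 0 0 0 0 0;0 0 0 0 0 0 0;0 0 0 0 0 0 0' | grep -E 'pos|contact'; done
python3 - <<'E'
from h import *
o=st();print(o['moment']);snap('wrist','w23')
a,b=load('w21')['im'],load('w23')['im']; cv2.imwrite('pics/w2123.png',np.hstack([a[:300,130:430],b[:300,130:430]]))
E
```

```text
tool_pos: [646.6, -218.1, 118.6]
contact_force: [0.7, 3.4, 8.8]
tool_pos: [646.6, -217.6, 117.2]
contact_force: [-1.0, 5.3, 11.9]
44.62 [ 646.6 -217.6  117.2] [ 3.138 -0.     1.571] F [-1.   5.3 11.9] w 15.8 30.0
[ 0.66843944 -0.00193923 -0.0276999 ]
```

View pics/w2123.png

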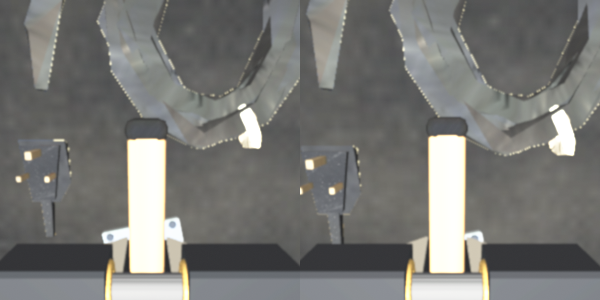

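```bash
python3 -m creep '0 0 0.01 0 0 0 0;0 0 0.015 0 0 0 0;0 0 0.02 0 0 0 0;0 0 0.02 0 0 0 0;0 0 0.015 0 0 0 0;-0.015 0 0 0 0 0 0;-0.015 0 0 0 0 0.1145 0;-0.015 0 0 0 0 0.1145 0'
python3 -m creep '-0.015 0 0 0 0 0.1145 0;-0.015 0 0 0 0 0.1145 0;-0.015 0 0 0 0 0.1145 0;-0.015 0 0 0 0 0.1145 0;-0.015 0 0 0 0 0.1145 0;-0.015 0 0 0 0 0.1145 0;-0.015 0 0 0 0 0.1145 0;-0.015 0 0 0 0 0.1145 0'
python3 -m creep '0 0 0 0 0 0.1145 0;0 0 0 0 0 0.1145 0;0 0 0 0 0 0.1145 0;0 0 0 0 0 0.1145 0;0 0 0 0 0 0 0;0 0 0 0 0 0 0'
python3 - <<'E'
from h import *
st();snap('side','sd4',crop=(200,80,400,230),scale=4)
E
```

```text
time: 45.33
tool_pos: [599.5, -218.4, 194.4]
tcp_rot: [-3.14, -0.001, 1.805]
contact_force: [-0.4, 0.0, -2.0]
grip_width: 15.7
finger_force: 30.0
time: 46.0
tool_pos: [479.3, -218.3, 194.5]
tcp_rot: [3.141, -0.002, 2.721]
contact_force: [-0.4, -0.1, -2.0]
grip_width: 15.8
finger_force: 30.0
time: 46.5
tool_pos: [480.2, -218.5, 194.7]
tcp_rot: [3.141, -0.001, -3.113]
contact_force: [0.0, 0.2, -1.4]
grip_width: 15.6
finger_force: 30.0
46.5 [ 480.2 -218.5  194.7] [ 3.141e+00 -1.000e-03 -3.113e+00] F [ 0.   0.2 -1.4] w 15.6 30.0
```

View pics/sd4.png

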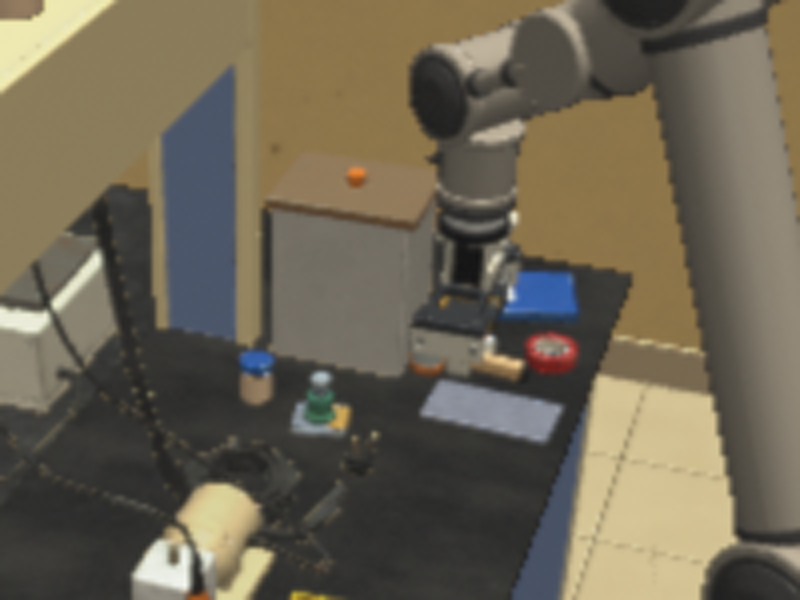

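```bash
python3 -m creep '-0.003 -0.032 -0.005 0 0 0 0;0 -0.032 -0.015 0 0 0 0;0 -0.032 -0.02 0 0 0 0;0 -0.032 -0.02 0 0 0 0;0 0 -0.02 0 0 0 0;0 0 -0.015 0 0 0 0;0 0 0 0 0 0 0;0 0 0 0 0 0 0'
python3 -m creep '0 0 -0.01 0 0 0 0;0 0 -0.01 0 0 0 0;0 0 0 0 0 0 0;0 0 0 0 0 0 0'
```

```text
time: 47.22
tool_pos: [477.2, -346.2, 99.5]
tcp_rot: [3.14, -0.002, -3.112]
contact_force: [1.3, -0.1, -2.1]
grip_width: 15.4
finger_force: 30.0
time: 47.55
tool_pos: [477.5, -346.1, 79.9]
tcp_rot: [3.141, -0.001, -3.11]
contact_force: [0.5, 0.1, -1.3]
grip_width: 15.7
finger_force: 30.0
```

```bash
for i in 1 2; do python3 -m creep '0 0 -0.002 0 0 0 0;0 0 0 0 0 0 0;0 0 0 0 0 0 0' | grep -E 'pos|contact'; done
```

```text
tool_pos: [477.8, -346.6, 78.5]
contact_force: [-0.5, -0.3, -1.5]
tool_pos: [477.5, -346.6, 76.2]
contact_force: [0.1, 0.1, -0.8]
```

```bash
python3 -m creep '0 0 -0.0015 0 0 0 0;0 0 0 0 0 0 0;0 0 0 0 0 0 0' | grep -E 'pos|contact'
python3 -m creep '0 0 0 0 0 0 25;0 0 0 0 0 0 30;0 0 0 0 0 0 35;0 0 0 0 0 0 40;0 0 0 0 0 0 40'
python3 -m creep '0 0 0.01 0 0 0 40;0 0 0.03 0 0 0 40;0 0 0.03 0 0 0 40;0 0 0.04 0 0 0 40;0.01 0.01 0.04 0 0 0 40;0.01 0.01 0.03 0 0 0 40;0 0 0 0 0 0 40;0 0 0 0 0 0 40'
python3 - <<'E'
from h import *
st();snap('wrist','w24');snap('side','sd5',crop=(200,80,400,330),scale=3);snap('scene','s5',crop=(170,150,450,400),scale=2)
a=load('w24')['im'];b=load('sd5')['im'][120:330,200:400]
cv2.imwrite('pics/fin.png',np.hstack([cv2.resize(a,(400,300)),cv2.resize(b,(286,300))]))
E
```

```text
tool_pos: [477.6, -346.5, 74.6]
contact_force: [0.1, -0.4, -1.9]
time: 48.72
tool_pos: [477.7, -346.6, 74.9]
tcp_rot: [-3.141, 0.0, -3.11]
contact_force: [-0.2, -1.1, -0.3]
grip_width: 35.9
finger_force: 0.0
time: 49.38
tool_pos: [498.3, -326.6, 256.9]
tcp_rot: [-3.138, 0.004, -3.109]
contact_force: [-0.2, 0.6, -1.5]
grip_width: 37.0
finger_force: 0.0
49.38 [ 498.3 -326.6  256.9] [-3.138  0.004 -3.109] F [-0.2  0.6 -1.5] w 37.0 0.0
```

View pics/fin.png

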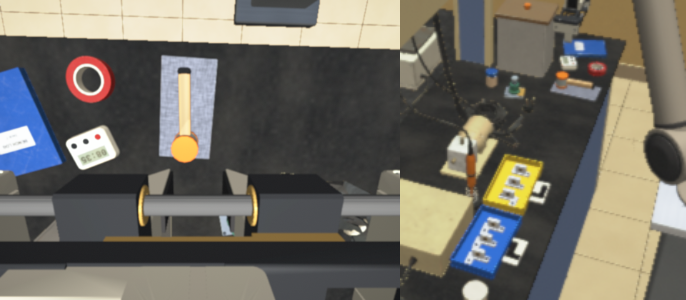

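```bash
python3 -c "
from plant import order
print(order.close_job())"
```

```text
the job is handed in; nothing more can be done
None
```

I sorted all six brackets (three left-hand in blue, three right-hand in yellow), knocked the punch down until the force showed it at its stop, saw it spring back up, and put the mallet back upright on its mat. I handed the job in at about 49 s; no score came back.

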